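# Close the valve left open on the bench gas manifold

## Robot

A 7-joint arm with a two-finger parallel gripper is mounted at the origin on the work surface. World frame = base frame: x ahead of the robot, y to its left, z up, the work surface at z = 0. Lengths are in m, angles in rad, forces in N, time in s.
With the tool pointing down it reaches from about 0.35 to 0.9 m from the base axis. Payload 8.1 kg.
Tool frame: the origin (TCP) lies on the centre line of the jaws, within the pads' length; the fingertips stand 19 mm ahead of it and the grasp point (between the pads) is the TCP (arm.tip_reach is the distance from the TCP to the fingertips, in m); z points along the fingers, y is the line along which they close (so a half turn about z gives the same grasp; the last joint's range is limited). The gripper opens to 92 mm and grips with 3 to 60 N. Pads are 19 mm wide; open, the fingers measure 130 mm over their backs; the gripper's body (75 mm by 190 mm) begins 47 mm behind the grasp point.
Start: joints at [-1.283, 0.434, 0.025, 1.573, -0.012, 1.134, -0.075], TCP at [0.238, 0.578, 0.246] pointing down, gripper open.
Joint ranges: [-2.62, 2.62], [-0.44, 2.09], [-1.27, 1.32], [0.08, 2.57], [-1.32, 4.46], [0.12, 2], [-2.74, 2.74]. Speed limits (rad/s): [2.22, 2.22, 3.01, 3.01, 3.14, 3.14, 3.14].

## Interface

Orientations are given as a rotation vector (axis times angle).
In Python, from cell import arm gives the robot as it stands.
- The arm moves only by the tool arm_command, never from a script. Its argument "targets" is a list that holds one entry, the list of rows, each a list of 6 numbers: the shift along the tool's x, y, z in m, then the turn, a rotation vector about the tool's x, y, z in rad. A call has 1 to 10 rows; each row shifts and turns the commanded pose from where the row before left it, along the tool's axes as they then stand; what a row does not reach is not made up. A row lasts 1/8 s, in which the tool goes at most 62.5 mm and 10.7 degrees, less where a joint would pass 70% of its speed; a pose out of reach is approached as far as the arm can. A call with a gripper value outside its range is refused whole. "jaw" is the finger opening in m, from 0 to 0.0918, set as the call begins (left out, the last holds). The fingers move at their own pace and stop on an object; "newtons" is the grip in N (left out, the last holds). Time passes only in rows, so rows that do not move let the fingers close. It gives the time, the measured TCP pose, the force, the opening and the grip force at its end, in the units of the state.
- arm.observe(): the state, without advancing time (a new reading comes with each control period).
- arm.get_image(name): name is "side" or "top" or "wrist"; returns a dict with "pixels" (480x640x3 uint8, red, green, blue), "z_map" (480x640 float32, m along the optical axis (not along the pixel's ray), 0 where there is no reading), "fx", "fy", "cx", "cy" (pixels), "dist" ([k1, k2, p1, p2, k3] as OpenCV has them; the pictures are not rectified), "xyz" and "rotation" of the camera in the world; the wrist camera has in their place "T_tool_cam" (4x4, takes a point from camera to tool coordinates, whose origin is the TCP and whose axes are the flange's). Camera axes: x right, y down, z forward; pixel columns grow to the right and rows downward; lengths in m; the calibration is good to about 2 mm. A picture is of the moment at which its call begins: read the wrist's pose just before it.
- arm.sign_off(): hands the job in; it is judged then, once.
The state is a dict: "clock": time; "joints": joint angles; "dq": joint speeds; "joint_efforts": joint torques, N m; "position": TCP position; "ee_rot": TCP orientation; "force": force on the tool from outside, world axes, zero at the start; "ft_torque": the same for the moment, N m; "width": opening from 0.0 (shut) to 1.0 (fully open); "gripper_force": force on a finger pad.
Only numpy, scipy, OpenCV 4.12 (cv2) and the standard library are available. Lean on these libraries where they do the work, as an engineer would, in place of code of your own. Each camera call takes 0.05 s, during which the arm holds its last target. There are 200 camera calls.

## Task

One of the five lever valves on the gas manifold has been left open. Push its lever round clockwise (seen from above) with the fingertips, without gripping it, until it is on its stop, snug it there with a steady push of about 12 newtons, held for a moment, never more than 20 newtons, then let go and leave it closed. Do not touch the other four levers or disturb the things standing around.

Things in the scene. Friction and masses are not known exactly. Their poses are not given: they have to be found in the camera images.
- manifold: fixed gas manifold: level aluminium block 100 mm deep (x), 420 mm long (y), top 50 mm above the table; origin under its centre, brass hose barbs on its -x side. Five like lever valves stand 74 mm apart in a row along y on its centre line. A 24 mm pipe lies 80 mm behind that line (+x), below the block's top; a round gauge at the far +y corner is 113 mm high.
- station_left_open: fixed brass foot of the valve that stands open, 34 mm wide, 14 mm high, on the block; origin on the valve's upright axis at the block's top, 50 mm above the table. Its steel stem, 22 mm wide, ends 90 mm above the table. It is in any of the five places. Its own -x is where its lever points when closed: the manifold's -x side, give or take 0.12 rad.
- lever_left_open: black lever of the open valve, the only lever not about square to the row: bar 42 mm long, 12 wide, 20 tall, 68 to 88 mm above the table. Origin at its mid-height, 28 mm from the valve's axis (axis at +28 mm on the lever's own x; own -x points to the free end, 48 mm from the axis). It must never feel over 20 N, a pinch included.
- valve_left_open (a joint): angle of the open valve, rad: 0 closed on its stop, growing anticlockwise seen from above to 2.6; starts at 1.5 to 2.4. Takes 2 to 3 N at the lever to turn, stays where left. The stop is hard: it does not give, so come up to it slowly. The valve seals when the lever is pressed on it with about 12 N (8 at least) for half a second or more; the angle does not show it.
- lever_b: black lever of one of the four closed valves, same shape and origin as lever_left_open, on its stop and pointing to the manifold's -x side. It turns as easily as the open one, so it must not be touched. May be any of the five places.
- lever_c: black lever of one of the four closed valves, same shape and origin as lever_left_open, on its stop and pointing to the manifold's -x side. It turns as easily as the open one, so it must not be touched. May be any of the five places.
- lever_d: black lever of one of the four closed valves, same shape and origin as lever_left_open, on its stop and pointing to the manifold's -x side. It turns as easily as the open one, so it must not be touched. May be any of the five places.
- lever_e: black lever of one of the four closed valves, same shape and origin as lever_left_open, on its stop and pointing to the manifold's -x side. It turns as easily as the open one, so it must not be touched. May be any of the five places.
- bottle: amber glass jar, 56 mm across, 110 mm tall, loose, beside the manifold's +y end; origin under its centre. Bystander.
- beaker: glass beaker, 64 mm across, 75 mm tall, loose, beside the manifold's -y end; origin under its centre. Bystander.
- wrench: steel wrench 150 mm long lying on the table in front (-x) of the manifold; origin under its middle. Bystander.

How it is judged:
By the outcome, as a careful person would: the job done as asked, in the order asked, and still so for the second after the job is handed in, with the robot touching nothing.
It also fails if it takes over 48 s, if anything falls off the work surface, if the arm or the gripper's body presses on something with over 40 N, if the wrist force passes 120 N, or if a joint passes its speed limit or range.

## Working session

There is one attempt and no reset: what is moved stays moved. The work goes in short steps, Python scripts to look and compute and a tool call to move; the robot and the scene stay as the last step left them, time stands still between calls to the robot, and variables do not carry over. Pictures are saved under pics/ and viewed, at most 10 in all, crops included, and the job is handed in when it is done.

Besides the shell and the picture viewer there is one more tool, called after ">>>" as name([rows], argument=value, ...), one row to a line, values as JSON. arm_command: Moves the arm, as the interface text tells. Its arguments: {"type":"object","properties":{"targets":{"type":"array","items":{"type":"array","items":{"type":"array","items":{"type":"number"}}}},"jaw":{"type":"number"},"newtons":{"type":"number"}},"required":["targets"]}

```bash
mkdir -p pics; ls; cat > h.py <<'E'
import numpy as np, cv2
from cell import arm
from scipy.spatial.transform import Rotation as R
def grab(n):
    s=arm.observe(); d=arm.get_image(n)
    if 'T_tool_cam' in d:
        T=np.eye(4);T[:3,:3]=R.from_rotvec(s['ee_rot']).as_matrix();T[:3,3]=s['position'];T=T@np.array(d['T_tool_cam'])
    else:
        T=np.eye(4);r=np.array(d['rotation']);T[:3,:3]=r if r.shape==(3,3) else R.from_rotvec(r).as_matrix();T[:3,3]=d['xyz']
    return d,T
def cloud(d,T):
    K=np.array([[d['fx'],0,d['cx']],[0,d['fy'],d['cy']],[0,0,1]])
    v,u=np.mgrid[:480,:640]
    p=cv2.undistortPoints(np.stack([u,v],-1).reshape(-1,1,2).astype(float),K,np.array(d['dist'])).reshape(480,640,2)
    z=d['z_map'];P=np.dstack([p*z[...,None],z])
    W=P@T[:3,:3].T+T[:3,3];W[z==0]=np.nan
    return W
E
python3 - <<'E'
from h import *
s=arm.observe();print(s)
for n in('top','side'):
    d,T=grab(n);print(n,np.array(d['rotation']),d['xyz']);cv2.imwrite(f'pics/{n}.png',d['pixels'][...,::-1]);np.save(n+'.npy',cloud(d,T));np.save(n+'_px.npy',d['pixels'])
E
```

```text
pics
{'clock': 0.0, 'joints': array([-1.2825961 ,  0.43521028,  0.02496438,  1.5740969 , -0.01157801,
        1.13400885, -0.07506063]), 'dq': array([ 1.00670414e-03, -4.30778933e-04, -9.69494322e-04,  6.37839668e-04,
       -6.63044636e-05, -1.85322713e-04, -1.08506623e-03]), 'joint_efforts': array([ 1.21474797e-03, -6.67868686e+01,  9.85499024e-01, -3.14455748e+01,
       -6.03892724e-02,  4.28665755e-02,  1.85771241e-04]), 'position': array([0.23794789, 0.57740667, 0.24495283]), 'ee_rot': array([-6.09960059e-01, -3.08165727e+00,  2.46881824e-03]), 'force': array([ 0.09136489, -0.24712948,  0.0236729 ]), 'ft_torque': array([0.00403843, 0.00295039, 0.03118533]), 'gripper_force': 0.0, 'width': 1.0014660614770512}
top [-2.21769337  2.17206688 -0.0137956 ] [0.51828511 0.00381638 1.00336619]
side [-0.19167174  2.88047161 -1.12217502] [0.47863889 0.65537003 0.7664748 ]
```

View pics/top.png

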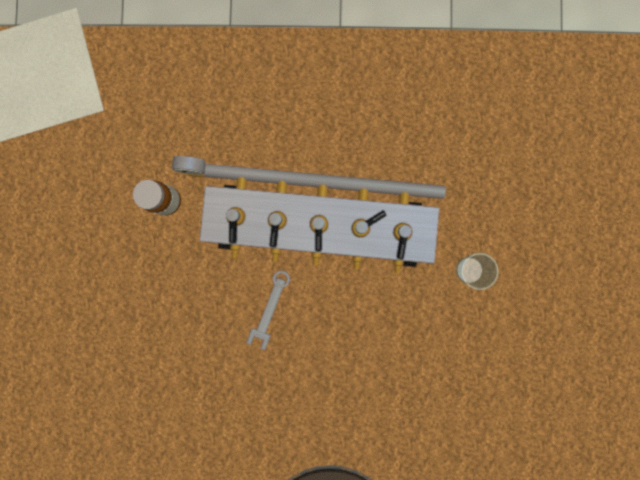

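The picture shows five valves in a row. The open one is fourth from the left: axis at about (361,228), lever tip at about (384,213), pointing +x/-y. The jar is at (150,195), the beaker at (478,271) and the wrench at (268,310). Next I'll measure the valves from the depth map.

```bash
python3 - <<'E'
from h import *
W=np.load('top.npy');px=np.load('top_px.npy').astype(int)
g=px.max(2)
roi=np.zeros((480,640),bool);roi[180:270,195:445]=1
z=W[...,2]
print('block z',np.nanmedian(z[195:255,210:430]))
L=roi&(g<60)&(z>.07)&(z<.1)
n,lab,st,c=cv2.connectedComponentsWithStats(L.astype('uint8'))
for i in range(1,n):
    if st[i,4]<20: continue
    P=W[lab==i]; m=P.mean(0); u,s,v=np.linalg.svd(P[:,:2]-m[:2]); 
    t=(P[:,:2]-m[:2])@v[0]; print('lever',c[i].round(1),m.round(4),'dir',v[0].round(3),'ang',np.degrees(np.arctan2(v[0,1],v[0,0])).round(1),'ext',t.min().round(4),t.max().round(4))
S=roi&(g>=75)&(z>.082)&(z<.1)
n,lab,st,c=cv2.connectedComponentsWithStats(S.astype('uint8'))
for i in range(1,n):
    if st[i,4]<20: continue
    P=W[lab==i]; print('stem',c[i].round(1),P.mean(0).round(4),((P.min(0)+P.max(0))/2).round(4),st[i])
E
```

```text
block z 0.04903650352991362
lever [374.5 218.4] [ 0.5803 -0.0627  0.0865] dir [-0.557  0.83 ] ang 123.9 ext -0.0191 0.0146
lever [232.7 231.4] [0.5532 0.1787 0.0868] dir [-1.    -0.018] ang -178.9 ext -0.0178 0.0181
lever [273.7 235.2] [0.5483 0.1083 0.0863] dir [-0.996  0.095] ang 174.6 ext -0.0161 0.0187
lever [318.1 238.6] [0.5439 0.0324 0.087 ] dir [-1.    -0.028] ang -178.4 ext -0.0148 0.0194
lever [400.9 245.1] [ 0.5357 -0.1082  0.0864] dir [-0.969  0.246] ang 165.7 ext -0.0136 0.0206
stem [232.5 214.9] [0.5813 0.1794 0.0891] [0.5812 0.1792 0.0884] [227 209  12  13 125]
stem [274.4 218.9] [0.5758 0.1076 0.0885] [0.5758 0.1081 0.0881] [268 213  13  13 128]
stem [362.  225.9] [ 0.567  -0.0417  0.0879] [ 0.5721 -0.0482  0.0876] [355 213  23  21 152]
stem [317.6 223. ] [0.5703 0.0339 0.0887] [0.5705 0.0333 0.0883] [312 217  13  13 130]
stem [404.2 230.9] [ 0.5599 -0.1131  0.0883] [ 0.5598 -0.1131  0.0876] [398 225  13  13 131]
stem [314.7 242. ] [0.5381 0.0382 0.0853] [0.5381 0.0369 0.0856] [314 233   4  19  33]
```

>>> arm_command([
  [[-0.029,-0.022,0,0,0,0],[-0.029,-0.022,0,0,0,0],[-0.029,-0.022,0,0,0,0],[-0.029,-0.022,0,0,0,0],[-0.029,-0.022,0,0,0,0],[-0.029,-0.022,0,0,0,0],[-0.029,-0.022,0,0,0,0],[-0.029,-0.022,0,0,0,0],[-0.029,-0.022,0,0,0,0],[-0.029,-0.022,0,0,0,0]],
], jaw=0, newtons=20)

```text
clock: 1.35
position: [0.4227, 0.2628, 0.2455]
ee_rot: [-0.61, -3.082, 0.0]
force: [-0.4, 0.3, -0.9]
width: 0.01
gripper_force: 0.0
```

>>> arm_command([
  [[-0.029,-0.022,0,0,0,0],[-0.029,-0.022,0,0,0,0],[-0.029,-0.022,0,0,0,0],[-0.029,-0.022,0,0,0,0],[-0.029,-0.022,0,0,0,0],[-0.029,-0.022,0,0,0,0],[-0.029,-0.022,0,0,0,0],[-0.029,-0.022,0,0,0,0],[-0.029,-0.022,0,0,0,0],[-0.029,-0.022,0,0,0,0]],
])

```text
clock: 2.6
position: [0.607, -0.0509, 0.2454]
ee_rot: [-0.61, -3.081, 0.0]
force: [0.3, 0.0, -0.1]
width: 0.004
gripper_force: 0.0
```

>>> arm_command([
  [[0,0,0,0,0,-0.163],[0,0,0,0,0,-0.163],[0,0,0,0,0,-0.163],[0,0,0,0,0,-0.163],[0,0,0,0,0,-0.163],[0,0,0,0,0,-0.163],[0,0,0,0,0,0],[0,0,0,0,0,0]],
])

```text
clock: 3.6
position: [0.6066, -0.05, 0.2455]
ee_rot: [0.903, -3.009, -0.0]
force: [-0.1, 0.4, 0.4]
width: 0.004
gripper_force: 0.0
```

```bash
python3 - <<'E'
from h import *
print(arm.observe()['joints'].round(2))
d,T=grab('wrist');cv2.imwrite('pics/w1.png',d['pixels'][...,::-1]);W=cloud(d,T);np.save('w.npy',W);np.save('w_px.npy',d['pixels'])
M=R.from_rotvec(arm.observe()['ee_rot']).as_matrix();print('tool x',M[:,0].round(3),'y',M[:,1].round(3))
px=d['pixels'].astype(int);g=px.max(2);z=W[...,2]
for nm,m in(('lev',(g<60)&(z>.075)&(z<.1)),('stem',(g>=75)&(z>.086)&(z<.095))):
    n,lab,st,c=cv2.connectedComponentsWithStats(m.astype('uint8'))
    for i in range(1,n):
        if st[i,4]<150: continue
        P=W[lab==i];q=P.mean(0);v=np.linalg.svd(P[:,:2]-q[:2],full_matrices=False)[2][0];t=(P[:,:2]-q[:2])@v
        print(nm,c[i].round(),st[i,4],q.round(4),np.degrees(np.arctan2(v[1],v[0])).round(1),np.ptp(t).round(4))
E
```

```text
[-0.08  0.41  0.1   1.62 -0.04  1.12  2.19]
tool x [-0.834 -0.551  0.   ] y [-0.551  0.834  0.   ]
stem [287. 102.] 1673 [ 0.547 -0.115  0.089] -8.2 0.0585
stem [339. 185.] 1567 [ 0.5739 -0.0554  0.089 ] -56.9 0.0583
stem [449. 231.] 1334 [0.5579 0.0291 0.0891] 1.2 0.0585
stem [511. 302.] 658 [0.5747 0.1035 0.0898] -15.9 0.057
```

View pics/w1.png

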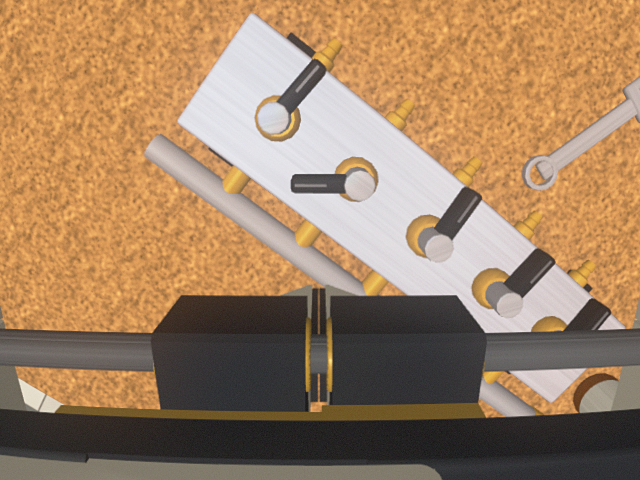

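The wrist view shows the open valve's stem at (360,184) and its lever end at (292,184), lying level in the picture. The fingers at the bottom are closed. Next I'll get the exact axis and the real size of the fingers.

```bash
python3 - <<'E'
from h import *
W=np.load('w.npy');px=np.load('w_px.npy').astype(int);g=px.min(2);z=W[...,2]
m=(z>.084)&(z<.095)
for nm,k in(('stem',m&(g>110)),('lever',m&(g<75))):
    n,lab,st,c=cv2.connectedComponentsWithStats(k.astype('uint8'))
    for i in range(1,n):
        if st[i,4]<100: continue
        P=W[lab==i];q=P.mean(0);v=np.linalg.svd(P[:,:2]-q[:2],full_matrices=False)[2][0];t=(P[:,:2]-q[:2])@v
        print(nm,c[i].round(),q.round(4),((P.min(0)+P.max(0))/2).round(4),np.degrees(np.arctan2(v[1],v[0])).round(1),np.ptp(t).round(4))
s=arm.observe();M=R.from_rotvec(s['ee_rot']).as_matrix()
Q=(W-s['position'])@M
for lo in np.arange(-.06,.025,.01):
    k=(Q[...,2]>lo)&(Q[...,2]<lo+.01)
    if k.sum()>20:
        P=Q[k];print('toolz',lo.round(2),k.sum(),P.min(0).round(3),P.max(0).round(3))
E
```

```text
stem [307.  78.] [ 0.5274 -0.112   0.0889] [ 0.5273 -0.112   0.0886] -8.4 0.0215
stem [273. 118.] [ 0.5608 -0.117   0.09  ] [ 0.561  -0.117   0.0883] -23.7 0.0213
stem [359. 185.] [ 0.5661 -0.0436  0.09  ] [ 0.5662 -0.0431  0.0882] 44.9 0.0215
stem [438. 247.] [0.5717 0.0292 0.0899] [0.5717 0.0305 0.0882] 87.1 0.0225
stem [508. 304.] [0.577  0.1025 0.0897] [0.577  0.104  0.0881] 85.3 0.0226
lever [309.  80.] [ 0.5277 -0.1104  0.0873] [ 0.5325 -0.1124  0.087 ] -2.9 0.0383
lever [314. 185.] [ 0.5838 -0.0692  0.0874] [ 0.5827 -0.0669  0.0871] 119.2 0.0365
lever [460. 213.] [0.5429 0.0282 0.0876] [0.5427 0.029  0.087 ] 2.0 0.0373
lever [532. 275.] [0.5487 0.1043 0.0875] [0.548  0.106  0.0874] -4.6 0.0383
lever [596. 318.] [0.5466 0.175  0.0872] [0.548  0.1766 0.0871] -6.0 0.0272
toolz -0.06 6060 [ 0.003 -0.081 -0.06 ] [ 0.038  0.08  -0.05 ]
toolz -0.05 862 [-0.002 -0.081 -0.05 ] [ 0.034  0.08  -0.04 ]
toolz -0.03 425 [-0.011 -0.003 -0.03 ] [ 0.001  0.002 -0.025]
toolz -0.02 180 [ 0.009 -0.004 -0.02 ] [ 0.012  0.003 -0.01 ]
toolz -0.01 243 [ 0.009 -0.004 -0.01 ] [ 0.012  0.003 -0.   ]
toolz 0.0 335 [ 0.009 -0.015  0.   ] [0.012 0.014 0.01 ]
toolz 0.01 375 [ 0.009 -0.014  0.01 ] [0.012 0.012 0.019]
```

>>> arm_command([
  [[0.0015,-0.0045,0.02,0,0,0],[0,0,0.022,0,0,0],[0,0,0.022,0,0,0],[0,0,0.022,0,0,0],[0,0,0.022,0,0,0],[0,0,0.022,0,0,0],[0,0,0.015,0,0,0],[0,0,0.01,0,0,0],[0,0,0,0,0,0],[0,0,0,0,0,0]],
])

```text
clock: 4.9
position: [0.6085, -0.0545, 0.0914]
ee_rot: [-0.908, 3.006, -0.0]
force: [0.2, 0.8, 0.1]
width: -0.0
gripper_force: 0.0
```

>>> arm_command([
  [[0.002,0,0,0,0,0],[0.002,0,0,0,0,0],[0.002,0,0,0,0,0],[0,0,0,0,0,0]],
])

```text
clock: 5.4
position: [0.6028, -0.0581, 0.0908]
ee_rot: [-0.909, 3.007, -0.0]
force: [0.1, 0.7, -0.9]
width: 0.009
gripper_force: 0.0
```

>>> arm_command([
  [[0.001,0,0,0,0,0],[0.001,0,0,0,0,0],[0.001,0,0,0,0,0],[0,0,0,0,0,0]],
])

```text
clock: 5.9
position: [0.6004, -0.0595, 0.0907]
ee_rot: [0.909, -3.007, -0.0]
force: [0.5, -0.3, -0.6]
width: 0.003
gripper_force: 0.0
```

>>> arm_command([
  [[0.001,0,0,0,0,0],[0.001,0,0,0,0,0],[0.001,0,0,0,0,0],[0,0,0,0,0,0]],
])

```text
clock: 6.4
position: [0.5985, -0.0608, 0.0909]
ee_rot: [-0.909, 3.006, 0.0]
force: [2.6, 0.9, -0.6]
width: 0.006
gripper_force: 1.3
```

>>> arm_command([
  [[0.0027,-0.0012,0,0,0,0.08],[0.0027,-0.0012,0,0,0,0.08],[0.0027,-0.0012,0,0,0,0.08],[0.0027,-0.0012,0,0,0,0.08],[0.0027,-0.0012,0,0,0,0.08]],
])

```text
clock: 7.02
position: [0.5889, -0.0719, 0.0909]
ee_rot: [-0.29, 3.127, 0.0]
force: [3.8, 0.9, -2.1]
width: 0.002
gripper_force: 1.6
```

```bash
cat >> h.py <<'E'
def st(ax=(.566,-.0425)):
    s=arm.observe();M=R.from_rotvec(s['ee_rot']).as_matrix();f=s['force']
    r=s['position'][:2]-ax
    print('t',round(s['clock'],2),'pos',s['position'].round(4),'tool az',np.degrees(np.arctan2(M[1,0],M[0,0])).round(1),'p(tool xy)',(M[:2,:2].T@r).round(4),'f tool',(M.T@f).round(1),'tz',M[:,2].round(3))
E
python3 -c "
from h import *
st()"
```

```text
t 7.03 pos [ 0.5889 -0.0719  0.0909] tool az -169.4 p(tool xy) [-0.0171 -0.0331] f tool [-3.9  0.2  2.1] tz [ 0.001  0.    -1.   ]
```

>>> arm_command([
  [[0.0027,-0.0012,0,0,0,0.08],[0.0027,-0.0012,0,0,0,0.08],[0.0027,-0.0012,0,0,0,0.08],[0.0027,-0.0012,0,0,0,0.08],[0.0027,-0.0012,0,0,0,0.08]],
])

```text
clock: 7.65
position: [0.5757, -0.0785, 0.091]
ee_rot: [0.337, 3.122, 0.0]
force: [2.9, 0.5, -1.9]
width: 0.005
gripper_force: 1.5
```

>>> arm_command([
  [[0.0027,-0.0012,0,0,0,0.08],[0.0027,-0.0012,0,0,0,0.08],[0.0027,-0.0012,0,0,0,0.08],[0.0027,-0.0012,0,0,0,0.08],[0.0027,-0.0012,0,0,0,0.08]],
])

```text
clock: 8.28
position: [0.561, -0.0794, 0.091]
ee_rot: [0.951, 2.992, 0.0]
force: [3.2, -0.0, -2.7]
width: 0.003
gripper_force: 1.4
```

```bash
python3 -c "
from h import *
st()"
```

```text
t 8.28 pos [ 0.561  -0.0794  0.091 ] tool az 144.7 p(tool xy) [-0.0172 -0.033 ] f tool [-2.6  1.8  2.7] tz [ 0.002 -0.    -1.   ]
```

>>> arm_command([
  [[0.0027,-0.0012,0,0,0,0.08],[0.0027,-0.0012,0,0,0,0.08],[0.0027,-0.0012,0,0,0,0.08],[0.0027,-0.0012,0,0,0,0.08],[0.0027,-0.0012,0,0,0,0.08],[0.0027,-0.0012,0,0,0,0.08],[0.0027,-0.0012,0,0,0,0.08],[0,0,0,0,0,0]],
])

```text
clock: 9.28
position: [0.542, -0.0708, 0.0909]
ee_rot: [1.738, 2.616, -0.0]
force: [2.0, -0.4, 0.7]
width: 0.006
gripper_force: 1.0
```

```bash
python3 -c "
from h import *
st()
for n in ('top',):
    d,T=grab(n); cv2.imwrite('pics/t2.png',cv2.resize(d['pixels'][170:290,180:460,::-1],None,fx=2.8,fy=2.8))"
```

```text
t 9.28 pos [ 0.542  -0.0708  0.0909] tool az 112.8 p(tool xy) [-0.0168 -0.0331] f tool [-1.2  1.6 -0.7] tz [ 0.001 -0.001 -1.   ]
```

View pics/t2.png

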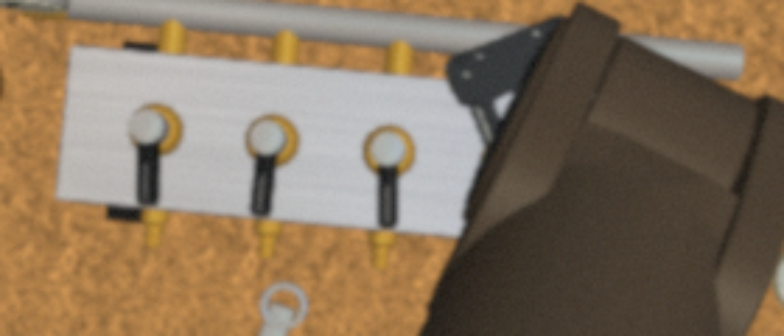

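>>> arm_command([
  [[0,-0.0035,0,0,0,0],[0,-0.0035,0,0,0,0],[0.0016,-0.0006,0,0,0,0.04],[0.0016,-0.0006,0,0,0,0.04],[0.0016,-0.0006,0,0,0,0.04],[0.0016,-0.0006,0,0,0,0.04],[0.0016,-0.0006,0,0,0,0.04],[0,0,0,0,0,0]],
])

```text
clock: 10.32
position: [0.5297, -0.0662, 0.0905]
ee_rot: [-1.991, -2.429, 0.001]
force: [-2.7, -4.4, 0.4]
width: 0.011
gripper_force: 1.4
```

>>> arm_command([
  [[0.0008,-0.0003,0,0,0,0.02],[0.0008,-0.0003,0,0,0,0.02],[0.0008,-0.0003,0,0,0,0.02],[0,0,0,0,0,0]],
])

```text
clock: 10.82
position: [0.5285, -0.0642, 0.0906]
ee_rot: [-2.063, -2.369, 0.0]
force: [-1.8, -2.9, -1.2]
width: 0.003
gripper_force: 1.5
```

```bash
python3 -c "
from h import *
st()"
```

```text
t 10.82 pos [ 0.5285 -0.0642  0.0906] tool az 97.9 p(tool xy) [-0.0163 -0.0401] f tool [-2.6 -2.2  1.2] tz [-0.  0. -1.]
```

>>> arm_command([
  [[0.0006,-0.0002,0,0,0,0.015],[0.0006,-0.0002,0,0,0,0.015],[0.0006,-0.0002,0,0,0,0.015],[0,0,0,0,0,0]],
])

```text
clock: 11.32
position: [0.5278, -0.0626, 0.0907]
ee_rot: [-2.116, -2.322, 0.0]
force: [-2.4, -2.9, -0.8]
width: 0.003
gripper_force: 1.6
```

>>> arm_command([
  [[0.0006,-0.0002,0,0,0,0.015],[0.0006,-0.0002,0,0,0,0.015],[0,0,0,0,0,0]],
])

```text
clock: 11.7
position: [0.5273, -0.0614, 0.0907]
ee_rot: [-2.151, -2.29, 0.0]
force: [-2.3, -2.6, -0.2]
width: 0.006
gripper_force: 1.7
```

>>> arm_command([
  [[0.0006,-0.0002,0,0,0,0.015],[0.0006,-0.0002,0,0,0,0.015],[0,0,0,0,0,0]],
])

```text
clock: 12.08
position: [0.5269, -0.0602, 0.0907]
ee_rot: [-2.185, -2.257, -0.0]
force: [-2.9, -3.1, -0.4]
width: 0.01
gripper_force: 1.7
```

```bash
python3 -c "
from h import *
st()"
```

```text
t 12.07 pos [ 0.5269 -0.0602  0.0907] tool az 91.9 p(tool xy) [-0.0164 -0.0397] f tool [-3.1 -3.   0.4] tz [-0.  0. -1.]
```

>>> arm_command([
  [[0.0006,-0.0002,0,0,0,0.015],[0.0006,-0.0002,0,0,0,0.015],[0,0,0,0,0,0]],
])

```text
clock: 12.45
position: [0.5265, -0.059, 0.0907]
ee_rot: [-2.218, -2.224, -0.0]
force: [-2.7, -2.8, -0.1]
width: 0.003
gripper_force: 1.7
```

>>> arm_command([
  [[0.0006,-0.0002,0,0,0,0.015],[0,0,0,0,0,0]],
])

```text
clock: 12.7
position: [0.5263, -0.0585, 0.0907]
ee_rot: [-2.235, -2.208, -0.0]
force: [-2.3, -3.5, -0.3]
width: 0.008
gripper_force: 1.7
```

>>> arm_command([
  [[0.0006,-0.0002,0,0,0,0.015],[0,0,0,0,0,0]],
])

```text
clock: 12.95
position: [0.5261, -0.0579, 0.0907]
ee_rot: [-2.252, -2.191, -0.0]
force: [-3.7, -3.4, 0.5]
width: 0.007
gripper_force: 1.7
```

>>> arm_command([
  [[0.0006,-0.0002,0,0,0,0.015],[0,0,0,0,0,0]],
])

```text
clock: 13.2
position: [0.5259, -0.0572, 0.0907]
ee_rot: [-2.268, -2.174, -0.0]
force: [-2.4, -2.9, -0.4]
width: 0.005
gripper_force: 1.7
```

>>> arm_command([
  [[0.0006,-0.0002,0,0,0,0.015],[0,0,0,0,0,0]],
])

```text
clock: 13.45
position: [0.5257, -0.0566, 0.0907]
ee_rot: [-2.284, -2.157, -0.0]
force: [-2.6, -2.5, -0.2]
width: 0.006
gripper_force: 1.7
```

>>> arm_command([
  [[0.0006,-0.0002,0,0,0,0.015],[0,0,0,0,0,0]],
])

```text
clock: 13.7
position: [0.5255, -0.056, 0.0907]
ee_rot: [-2.3, -2.14, -0.0]
force: [-2.7, -3.4, 1.2]
width: 0.006
gripper_force: 1.7
```

>>> arm_command([
  [[0.0006,-0.0002,0,0,0,0.015],[0,0,0,0,0,0]],
])

```text
clock: 13.95
position: [0.5254, -0.0554, 0.0907]
ee_rot: [-2.316, -2.122, -0.0]
force: [-3.2, -3.5, -1.0]
width: 0.006
gripper_force: 1.7
```

>>> arm_command([
  [[0.0006,-0.0002,0,0,0,0.015],[0,0,0,0,0,0]],
])

```text
clock: 14.2
position: [0.5252, -0.0548, 0.0907]
ee_rot: [-2.332, -2.105, 0.0]
force: [-3.1, -3.2, 0.6]
width: 0.007
gripper_force: 1.7
```

>>> arm_command([
  [[0.0006,-0.0002,0,0,0,0.015],[0,0,0,0,0,0]],
])

```text
clock: 14.45
position: [0.5251, -0.0542, 0.0907]
ee_rot: [-2.348, -2.087, -0.0]
force: [-2.9, -2.6, 0.0]
width: 0.009
gripper_force: 1.7
```

>>> arm_command([
  [[0.0006,-0.0002,0,0,0,0.015],[0,0,0,0,0,0]],
])

```text
clock: 14.7
position: [0.525, -0.0536, 0.0907]
ee_rot: [-2.363, -2.07, 0.0]
force: [-2.4, -2.8, 0.0]
width: 0.002
gripper_force: 1.7
```

>>> arm_command([
  [[0.0006,-0.0002,0,0,0,0.015],[0,0,0,0,0,0]],
])

```text
clock: 14.95
position: [0.5249, -0.053, 0.0907]
ee_rot: [-2.379, -2.052, -0.0]
force: [-3.8, -3.3, 0.2]
width: 0.004
gripper_force: 1.8
```

>>> arm_command([
  [[0.0006,-0.0002,0,0,0,0.015],[0,0,0,0,0,0]],
])

```text
clock: 15.2
position: [0.5247, -0.0527, 0.0907]
ee_rot: [2.395, 2.033, -0.0]
force: [-3.4, -4.9, 0.1]
width: 0.006
gripper_force: 2.4
```

>>> arm_command([
  [[0.0006,-0.0002,0,0,0,0.015],[0,0,0,0,0,0]],
])

```text
clock: 15.45
position: [0.5246, -0.0526, 0.0907]
ee_rot: [2.41, 2.015, -0.001]
force: [-3.6, -6.4, -0.4]
width: 0.004
gripper_force: 3.3
```

```bash
python3 -c "
from h import *
st()
for n in ('side','wrist'):
    d,T=grab(n); cv2.imwrite('pics/3%s.png'%n,d['pixels'][...,::-1])"
```

```text
t 15.45 pos [ 0.5246 -0.0526  0.0907] tool az 79.8 p(tool xy) [-0.0173 -0.039 ] f tool [-6.9 -2.4  0.5] tz [ 0.    -0.001 -1.   ]
```

View pics/3wrist.png

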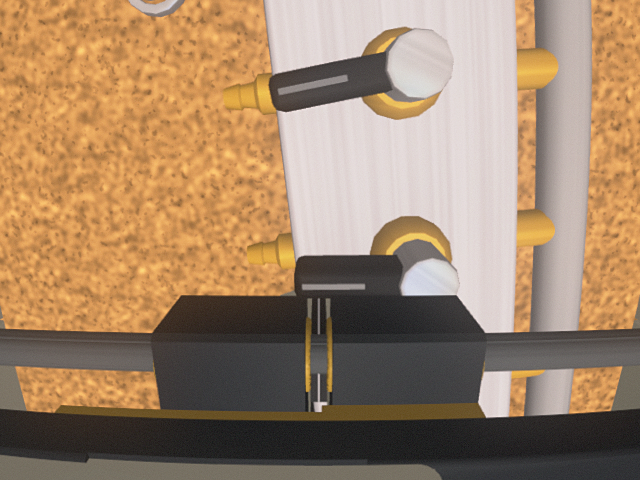

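View pics/3side.png

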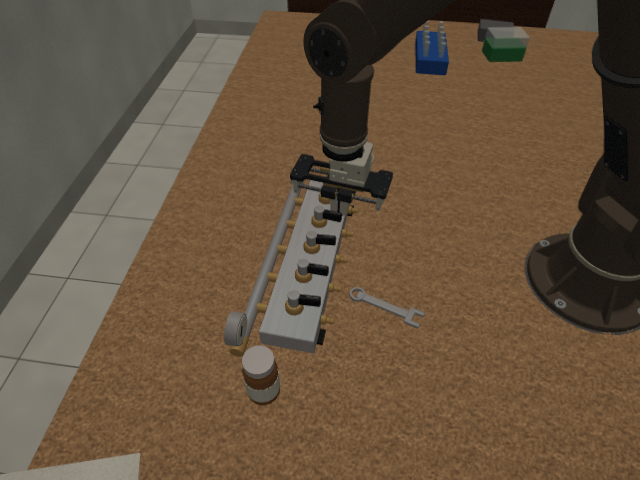

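Wrist view: the lever lies flush along the finger face at about (345,275). Its force is rising while the lever no longer moves, so it is on the stop. The side view shows the other levers, jar and wrench undisturbed. Next I'll build up the push.

>>> arm_command([
  [[0.0003,0,0,0,0,0],[0.0003,0,0,0,0,0],[0,0,0,0,0,0],[0,0,0,0,0,0]],
])

```text
clock: 16.05
position: [0.5245, -0.0526, 0.0907]
ee_rot: [2.41, 2.014, -0.002]
force: [-3.6, -8.0, 0.2]
width: 0.007
gripper_force: 4.1
```

```bash
python3 -c "
from h import *
st()"
```

```text
t 16.05 pos [ 0.5245 -0.0526  0.0907] tool az 79.8 p(tool xy) [-0.0173 -0.039 ] f tool [-8.5 -2.1 -0.2] tz [-0.    -0.002 -1.   ]
```

>>> arm_command([
  [[0.0003,0,0,0,0,0],[0.0003,0,0,0,0,0],[0.0003,0,0,0,0,0],[0.0003,0,0,0,0,0],[0,0,0,0,0,0],[0,0,0,0,0,0]],
])

```text
clock: 16.8
position: [0.5245, -0.0525, 0.0908]
ee_rot: [2.41, 2.012, -0.003]
force: [-5.1, -11.4, -1.0]
width: 0.007
gripper_force: 5.9
```

```bash
python3 -c "
from h import *
st()"
```

```text
t 16.8 pos [ 0.5245 -0.0525  0.0908] tool az 79.7 p(tool xy) [-0.0172 -0.039 ] f tool [-12.1  -2.9   1. ] tz [-0.    -0.003 -1.   ]
```

12 N reached. I'll hold it, then ease off the way I came.

>>> arm_command([
  [[0,0,0,0,0,0],[0,0,0,0,0,0],[0,0,0,0,0,0],[0,0,0,0,0,0],[0,0,0,0,0,0],[0,0,0,0,0,0],[0,0,0,0,0,0],[0,0,0,0,0,0]],
])

```text
clock: 17.8
position: [0.5245, -0.0525, 0.0908]
ee_rot: [2.41, 2.012, -0.003]
force: [-4.3, -11.4, -0.5]
width: 0.006
gripper_force: 5.9
```

>>> arm_command([
  [[-0.001,0,0,0,0,0],[-0.001,0,0,0,0,0],[-0.001,0,0,0,0,0],[-0.002,0,0,0,0,0],[-0.002,0,0,0,0,0],[-0.002,0,0,0,0,0],[-0.002,0,0,0,0,0],[0,0,0,0,0,0]],
])

```text
clock: 18.8
position: [0.5231, -0.061, 0.0908]
ee_rot: [2.409, 2.016, 0.0]
force: [-0.1, -0.9, 0.2]
width: 0.003
gripper_force: 0.0
```

```bash
python3 -c "
from h import *
st()"
```

```text
t 18.8 pos [ 0.5231 -0.061   0.0908] tool az 79.8 p(tool xy) [-0.0258 -0.039 ] f tool [-0.9  0.1 -0.2] tz [ 0.  0. -1.]
```

>>> arm_command([
  [[0,0,-0.01,0,0,0],[0,0,-0.02,0,0,0],[0,0,-0.02,0,0,0],[0,0,-0.02,0,0,0],[0,0,-0.02,0,0,0],[0,0,-0.02,0,0,0],[0,0,-0.02,0,0,0],[0,0,-0.02,0,0,0],[0,0,-0.01,0,0,0],[0,0,0,0,0,0]],
])

```text
clock: 20.05
position: [0.5233, -0.0608, 0.2513]
ee_rot: [2.409, 2.016, 0.002]
force: [0.2, 0.5, -0.3]
width: 0.002
gripper_force: 0.0
```

>>> arm_command([
  [[-0.02,0,0,0,0,0],[-0.03,0,0,0,0,0],[-0.03,0,0,0,0,0],[-0.03,0,0,0,0,0],[-0.03,0,0,0,0,0],[-0.03,0,0,0,0,0],[-0.03,0,0,0,0,0],[-0.03,0,0,0,0,0],[-0.02,0,0,0,0,0],[0,0,0,0,0,0]],
])

```text
clock: 21.3
position: [0.4779, -0.3083, 0.25]
ee_rot: [-2.412, -2.012, 0.002]
force: [0.0, -0.0, 0.9]
width: 0.002
gripper_force: 0.0
```

```bash
python3 -c "
from h import *
st()
d,T=grab('top'); cv2.imwrite('pics/t4.png',cv2.resize(d['pixels'][140:360,120:510,::-1],None,fx=2,fy=2))"
```

```text
t 21.3 pos [ 0.4779 -0.3083  0.25  ] tool az 79.7 p(tool xy) [-0.2772 -0.0391] f tool [-0.   0.  -0.9] tz [-0.001 -0.    -1.   ]
```

View pics/t4.png

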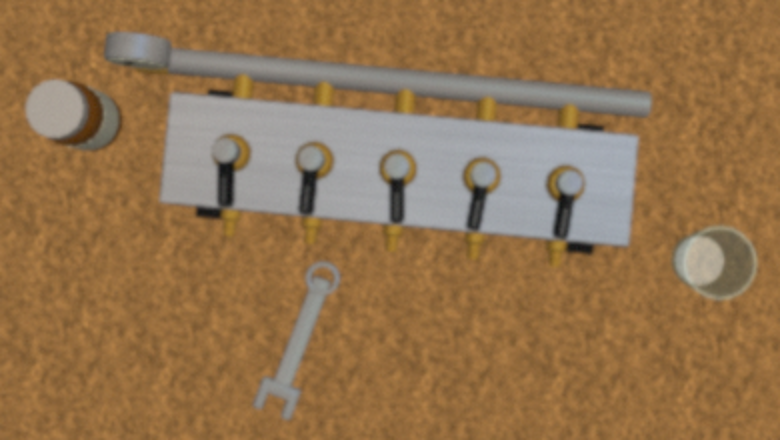

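The fourth valve, at (482,175), now points down like the rest. The other levers and the bystanders haven't moved.

```bash
python3 -c "
from cell import arm
print(arm.sign_off())"
```

```text
the job is handed in; nothing more can be done
None
```

The open valve (fourth from the +y end) is closed on its stop, snugged at about 12 N for over a second and released; the other four levers and the things around it look undisturbed, and the job was handed in at about 21 s.

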